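Put the cooking things back in their holders

ROBOT

A 7-joint arm with a two-finger parallel gripper is mounted at the origin on a cart in front of the work surface, level with it; the furniture and walls round the work are solid. World frame = base frame: x ahead of the robot, y to its left, z up, the work surface at z = 0. Lengths are in m, angles in rad, forces in N, time in s.
With the tool pointing down it reaches from about 0.425 to 0.875 m from the base axis. Payload 8.4 kg.
Tool frame: the origin (TCP) lies midway between the tips of the shut fingers; the grasp point (between the pads) lies 19 mm behind it; z points along the fingers, y is the direction in which the jaws open and shut (so a half turn about z gives the same grasp; the last joint's range is limited). The gripper opens to 87 mm and grips with 3 to 60 N. Pads are 19 mm wide; open, the fingers measure 117 mm over their backs; the gripper's body (75 mm by 190 mm) begins 51 mm behind the grasp point.
Start: joints at [-1.213, 0.333, 0.04, 1.465, -0.013, 1.343, -0.059], TCP at [0.287, 0.583, 0.223] pointing down, gripper open.
Joint ranges: [-2.58, 2.58], [-0.38, 2.09], [-1.3, 1.39], [0.25, 2.4], [-1.5, 4.64], [0.08, 2.09], [-2.65, 2.65]. Speed limits (rad/s): [2.22, 2.22, 2.79, 2.79, 3.14, 3.14, 3.14].

INTERFACE

Orientations are given as [roll, pitch, yaw] about the fixed x, y, z axes, in that order (R = Rz(yaw) Ry(pitch) Rx(roll)).
In Python, from cell import r gives the robot as it stands. The module is installed in compiled form; this text tells all that it offers.
- The arm moves only by the tool jog_arm, never from a script. Its argument "commands" is a list of rows, each an object with "grip": the opening in per cent of the stroke, from 0 (shut) to 100 (fully open); "slide": the shift along the tool's x, y, z in mm, a list of three; "twist": the turn about the tool's z in degrees. A call has 1 to 10 rows; each row is the pose to reach, as a shift and turn from the pose commanded when the call began, along the tool's axes at that moment; what a row does not reach only later rows make up. A row lasts 1/12 s, in which the tool goes at most 41.7 mm and 7.16 degrees, less where a joint would pass 70% of its speed; a pose out of reach is approached as far as the arm can. A call with a gripper value outside its range is refused whole. The fingers move at their own pace and stop on an object; "squeeze" is the grip in N (left out, the last holds). Time passes only in rows, so rows that repeat a pose let the fingers close. It gives the time, the measured TCP pose, the force and the opening at its end, in the units of the state.
- r.get_obs(): the state, without advancing time (a new reading comes with each control period).
- r.get_image(name): name is "side" or "top"; returns the picture (480x640x3 uint8, red, green, blue); there is no depth.
- r.calibration(name): a dict with "camera_matrix" (3x3 intrinsics, pixels), "extrinsics" (4x4, takes a point from world to camera coordinates). Camera axes: x right, y down, z forward; pixel columns grow to the right and rows downward; lengths in m; the calibration is good to about 2 mm. A picture is of the moment at which its call begins. calibration takes no time and is no camera call.
- r.close_job(): hands the job in, once; it reports no verdict.
The state is a dict: "time_s": time; "qpos": joint angles; "joint_velocities": joint speeds; "joint_efforts": joint torques, N m; "tcp_pos": TCP position; "ee_rot": TCP orientation; "force": force on the tool from outside, world axes, zero at the start; "torque": the same for the moment, N m; "grip_width": finger opening in m.
Only numpy, scipy, OpenCV 4.12 (cv2) and the standard library are available. Lean on these libraries where they do the work, as an engineer would, in place of code of your own. Each camera call takes 0.05 s, during which the arm holds its last target. There are 200 camera calls.

TASK

Tidy up after cooking: stand the spice jar upright in the well of the wooden block, set the egg timer upright on the middle of the round blue pad, and lay the lemon in the middle of the yellow dish and the garlic bulb in the middle of the terracotta saucer. Put each thing down in its holder rather than dropping it, and leave the patterned beaker and the polka-dot cup where they stand.

Things in the scene. Friction and masses are not known exactly. Their poses are not given: they have to be found in the camera images.
- spice_jar: Clear round spice jar with a green cap, loose, standing: 46 mm across, 106 mm tall, 0.11 kg; the cap is the top 25 mm. Origin: centre of its underside, z up along the jar.
- egg_timer: Round cream-coloured wind-up egg timer with a white foot, loose, standing: 62 mm across (60 mm where gripped), 60 mm tall, 0.09 kg. Its side is upright up to 22 mm height, above that it domes in to a small knob, 24 mm across, in the top 12 mm; the dial does not turn. Origin: centre of its underside, z up.
- lemon_centre (a point): Yellow lemon, loose, lying on its side: 74 mm long, 53 mm wide, 52 mm tall, 0.09 kg. This point is its middle, 26 mm above what it lies on; x runs along its length, y across its width, z up at the start.
- garlic_centre (a point): Whitish-pink garlic bulb, loose, standing: round, 50 mm across (widest a little below the middle), 51 mm tall, 0.025 kg. This point is its middle, 25 mm above what it stands on; z up at the start.
- jar_block: Square dark-wood block, fixed, 84 x 84 x 20 mm, the spice jar's holder: in its middle a round well, 56 mm across and 12 mm deep, open at the top, its floor 8 mm above the worktop. Origin: centre of the block's underside, on the worktop.
- timer_pad: Flat round blue pad with a thin white ring (70 mm across) on it, fixed, 90 mm across, 5 mm thick: the egg timer's place. Origin: centre of its underside, on the worktop.
- lemon_dish: Shallow round yellow dish, fixed, 100 mm across and 9 mm high over the rim; flat floor about 82 mm across inside, 4 mm above the worktop: the lemon's place. Origin: centre of its underside.
- garlic_dish: Shallow round terracotta saucer, fixed, 92 mm across and 8 mm high over the rim; flat floor about 70 mm across inside, 4 mm above the worktop: the garlic's place. Origin: centre of its underside.
- beaker: White beaker without a handle, with black squiggles, loose, standing by itself among the things: 76 mm across, 61 mm tall. To be left alone. Origin: centre of its underside.
- dot_cup: Small white cup with red dots and a handle, loose, 63 x 90 x 55 mm, standing on the right. To be left alone. Origin: centre of its underside, about the middle of its length over the handle.
Things that resemble listed ones, but are neither listed nor needed, are in the scene too. Of the things shaped like the garlic_dish, the terracotta one is meant.

How it is judged:
At the end, for the whole second after the job is handed in: Jar upright in the well (10 mm), timer upright on the blue pad (12 mm of its middle), lemon in the yellow dish and garlic in the terracotta saucer (14 mm of the middle, resting on the floor: middles at most 40 and 36 mm up), each touching its holder, released, at rest (horizontal distance between spice_jar and jar_block below 0.01 m and z of spice_jar in the frame of jar_block below 0.012 m and contact force between spice_jar and jar_block above 0.03 N and linear speed of each of spice_jar, egg_timer, lemon, garlic below 0.02 m/s and horizontal distance between egg_timer and timer_pad below 0.012 m and z of egg_timer in the frame of timer_pad below 0.009 m and contact force between egg_timer and timer_pad above 0.03 N and horizontal distance between lemon_centre and lemon_dish below 0.014 m and z of lemon_centre in the frame of lemon_dish below 0.04 m and contact force between lemon and lemon_dish above 0.03 N and horizontal distance between garlic_centre and garlic_dish below 0.014 m and z of garlic_centre in the frame of garlic_dish below 0.036 m and contact force between garlic and garlic_dish above 0.03 N and angle between each of spice_jar, egg_timer's own z axis and vertical below 0.12 rad).
It fails at once if the patterned beaker is shifted more than 30 mm (distance of beaker from where it was at the start of the episode above 0.03 m).
It fails at once if the polka-dot cup is shifted more than 30 mm (distance of dot_cup from where it was at the start of the episode above 0.03 m).
It fails at once if a thing is dropped or thrown: nothing holds it while it is more than 50 mm above where it would stand ((contact force between the fingers and spice_jar below 0.01 N and height (world z) of spice_jar above 0.06 m) or (contact force between the fingers and egg_timer below 0.01 N and height (world z) of egg_timer above 0.06 m) or (contact force between the fingers and lemon below 0.01 N and height (world z) of lemon_centre above 0.085 m) or (contact force between the fingers and garlic below 0.01 N and height (world z) of garlic_centre above 0.085 m)).
It also fails if it takes over 112 s, if anything falls off the work surface, if the arm or the gripper's body presses on something with over 40 N, if the wrist force passes 120 N, or if a joint passes its speed limit or range.

## Working session

There is one attempt and no reset: what is moved stays moved. The work goes in short steps, Python scripts to look and compute and a tool call to move; the robot and the scene stay as the last step left them, time stands still between calls to the robot, and variables do not carry over. Pictures are saved under pics/ and viewed, on a budget of 14 in all, crops included, one or two more only if the job needs it, and the job is handed in when it is done.

Besides the shell and the picture viewer there is one more tool, called after "Call:" as name(argument=value, ...), one argument or row to a line, values as JSON. jog_arm: Moves the arm, as the interface text tells. Its arguments: {"type":"object","properties":{"commands":{"type":"array"},"squeeze":{"type":"number"}},"required":["commands"]}

```bash
mkdir -p pics; python3 - <<'E'
from cell import r
import cv2,numpy as np
for n in("top","side"):
    im=r.get_image(n); cv2.imwrite(f"pics/{n}0.png",im[:,:,::-1])
    c=r.calibration(n); print(n,np.round(c["camera_matrix"],1).tolist(),np.round(c["extrinsics"],3).tolist())
o=r.get_obs(); print(o)
E
```

```text
top [[442.5, 0.0, 315.0], [0.0, 442.5, 239.4], [0.0, 0.0, 1.0]] [[-0.016, -1.0, 0.01, 0.037], [-0.992, 0.015, -0.125, 0.446], [0.125, -0.012, -0.992, 1.235], [0.0, 0.0, 0.0, 1.0]]
side [[497.9, 0.0, 310.2], [0.0, 497.9, 232.9], [0.0, 0.0, 1.0]] [[-0.809, -0.587, 0.017, 0.354], [-0.444, 0.592, -0.673, 0.201], [0.385, -0.552, -0.74, 1.48], [0.0, 0.0, 0.0, 1.0]]
{'time_s': 0.1, 'qpos': array([-1.21320991,  0.33385361,  0.03987512,  1.46617894, -0.01337956,
        1.34331545, -0.05853083]), 'joint_velocities': array([-0.00023625, -0.00010148, -0.00066164, -0.00188042, -0.0008923 ,
        0.00013043,  0.0001197 ]), 'joint_efforts': array([ 3.63717998e-03, -6.57805967e+01,  1.34001743e+00, -4.04700422e+01,
       -5.95828844e-02,  4.09396249e-02,  2.42108899e-05]), 'tcp_pos': array([0.28653481, 0.58295762, 0.22174152]), 'ee_rot': array([-3.14010780e+00,  1.20163420e-04,  2.68476285e+00]), 'force': array([0.75290417, 0.41564265, 0.6969815 ]), 'torque': array([ 0.03167181,  0.04250284, -0.03048957]), 'grip_width': 0.08731310753622662}
```

View pics/top0.png

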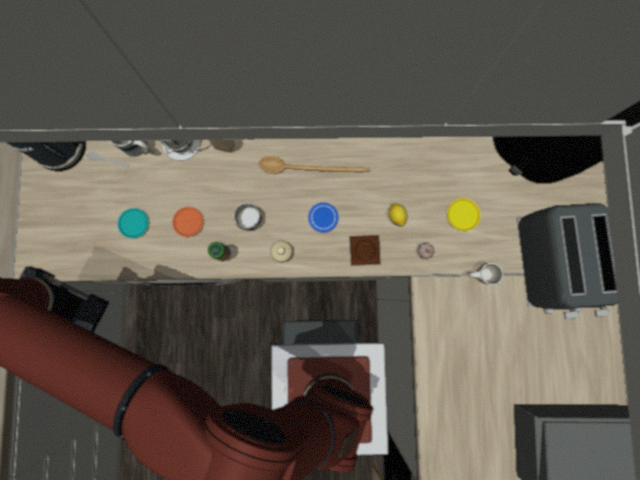

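View pics/side0.png

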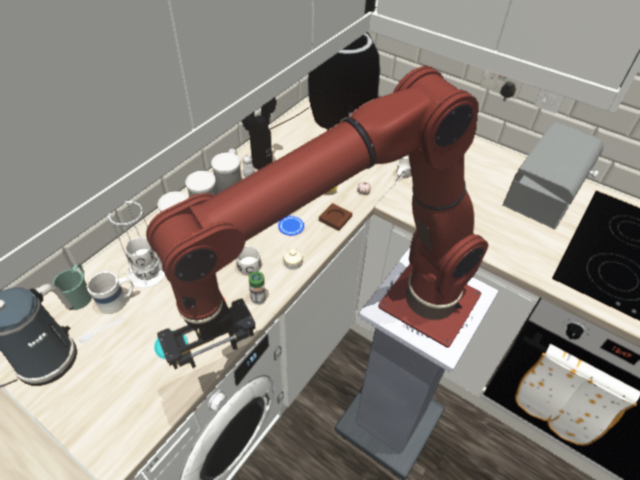

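The top view shows the teal saucer at (133,223), terracotta saucer (188,222), beaker (249,217), blue pad (323,217), lemon (398,214) and yellow dish (464,214). It also shows the jar (219,250), timer (282,252), block (365,250), garlic (426,250) and dot cup (487,272). In the side view the gripper hangs near (205,330), left of the things.

```bash
cat > h.py <<'E'
from cell import r
import cv2,numpy as np
def ray(n,px,z):
    c=r.calibration(n);K=np.array(c["camera_matrix"]);E=np.array(c["extrinsics"])
    R,t=E[:3,:3],E[:3,3];o=-R.T@t
    d=R.T@np.linalg.inv(K)@np.array([px[0],px[1],1.]);return o+d*(z-o[2])/d[2]
def proj(n,p):
    c=r.calibration(n);q=np.array(c["camera_matrix"])@(np.array(c["extrinsics"])@np.r_[p,1.])[:3];return q[:2]/q[2]
def blob(im,c,lo,hi,w=28):
    hsv=cv2.cvtColor(im,cv2.COLOR_RGB2HSV);m=cv2.inRange(hsv,np.array(lo),np.array(hi))
    k=np.zeros_like(m);k[c[1]-w:c[1]+w,c[0]-w:c[0]+w]=255;m&=k
    cs,_=cv2.findContours(m,cv2.RETR_EXTERNAL,cv2.CHAIN_APPROX_NONE)
    if not cs:return None
    return max(cs,key=cv2.contourArea)
def state():
    o=r.get_obs();print(round(o["time_s"],2),np.round(o["tcp_pos"],4),np.round(o["ee_rot"],3),"w",round(o["grip_width"],4),"F",np.round(o["force"],1));return o
E
python3 - <<'E'
from h import *
im=r.get_image("top")
L=dict(terra=((188,222),(0,120,90),(14,255,255),.008),pad=((323,217),(100,100,60),(130,255,255),.005),
dish=((464,214),(24,150,90),(34,255,255),.009),lemon=((398,214),(22,150,80),(34,255,255),.026),
jar=((219,250),(40,60,20),(85,255,255),.106),block=((365,250),(0,60,10),(20,255,110),.02))
for k,(c,lo,hi,z) in L.items():
    b=blob(im,c,lo,hi)
    x,y,w,h=cv2.boundingRect(b); M=cv2.moments(b); cc=(M['m10']/M['m00'],M['m01']/M['m00'])
    print(k,(x,y,w,h),np.round(cc,1),"fit",np.round(cv2.fitEllipse(b)[0],1),cv2.fitEllipse(b)[1:],"area",M['m00'],np.round(ray("top",cc,z),4))
for k,c,z in(("timer",(282,250.5),.05),("garlic",(426,250),.025),("beaker",(249,217),.061),("cup",(487,272),.03),("teal",(133,223),.008)):
    print(k,np.round(ray("top",c,z),4))
im2=cv2.resize(im[185:290,110:510],(800,210),interpolation=cv2.INTER_CUBIC)
s=r.get_image("side");s2=cv2.resize(s[170:310,220:420],(800,560)[:2],interpolation=cv2.INTER_CUBIC)
t1=cv2.resize(im[190:285,190:300],(400,345),interpolation=cv2.INTER_CUBIC);t2=cv2.resize(im[190:285,380:490],(400,345),interpolation=cv2.INTER_CUBIC)
cv2.imwrite("pics/c1.png",np.vstack([im2,np.hstack([t1,t2])])[:,:,::-1])
state()
E
```

```text
terra (173, 207, 30, 30) [187.5 221.4] fit [187.5 221.4] ((28.918292999267578, 29.982736587524414), 59.17857360839844) area 679.0 [0.5074 0.3995 0.008 ]
pad (309, 203, 29, 29) [322.9 217. ] fit [322.9 217. ] ((28.51813316345215, 28.648849487304688), 102.81965637207031) area 640.0 [0.5153 0.0054 0.005 ]
dish (447, 199, 33, 32) [463.2 214.3] fit [463.2 214.3] ((30.849750518798828, 32.225040435791016), 120.25730895996094) area 779.0 [ 0.5167 -0.4055  0.009 ]
lemon (389, 204, 18, 22) [397.5 214.2] fit [397.5 214.2] ((15.20986270904541, 21.267311096191406), 157.3269500732422) area 250.5 [ 0.5167 -0.2092  0.026 ]
jar (208, 242, 18, 17) [216.  249.7] fit [216.  249.8] ((16.16293716430664, 16.885597229003906), 106.35431671142578) area 212.0 [0.413  0.2949 0.106 ]
block (350, 235, 30, 30) [364.6 249.7] fit [364.6 249.7] ((32.700584411621094, 33.39642333984375), 82.25126647949219) area 792.0 [ 0.4159 -0.1118  0.02  ]
timer [0.414 0.123 0.05 ]
garlic [ 0.4117 -0.2869  0.025 ]
beaker [0.5083 0.2137 0.061 ]
cup [ 0.3459 -0.4559  0.03  ]
teal [0.5051 0.557  0.008 ]
0.2 [0.2866 0.5831 0.222 ] [-3.141  0.     2.685] w 0.0866 F [ 0.   0.6 -0.6]
```

View pics/c1.png

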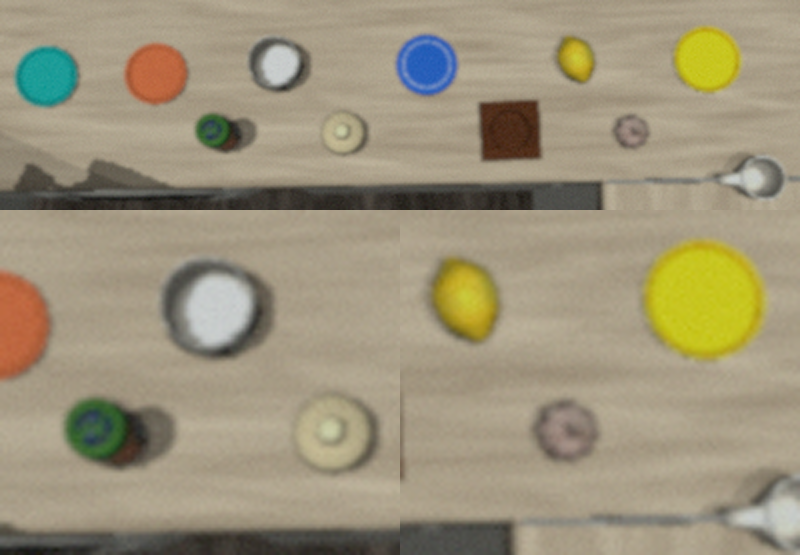

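The crop shows the lemon's long axis leaning about 24° from +x towards +y, from tip (447,262) to tip (480,335). The jar cap is at (98,428) and the timer knob at (331,430). Next I move above the jar.

```bash
cat >> h.py <<'E'
def go(*ts):
    """slide/twist from the present pose to targets (x,y,z,yaw_deg)"""
    o=state()
    from scipy.spatial.transform import Rotation as Ro
    R=Ro.from_euler('xyz',o["ee_rot"]).as_matrix()
    for t in ts:
        s=R.T@(np.array(t[:3])-o["tcp_pos"])*1000
        tw=(np.degrees(o["ee_rot"][2])-t[3]+180)%360-180
        print(t,"slide",np.round(s,1),"twist",round(tw,1))
E
python3 -c "
from h import *
go((.413,.294,.18,90))"
```

```text
0.2 [0.2866 0.5831 0.222 ] [-3.141  0.     2.685] w 0.0866 F [ 0.   0.6 -0.6]
(0.413, 0.294, 0.18, 90) slide [-241.  -203.6   42.2] twist 63.8
```

Call:
jog_arm(
  commands=[
    {"grip": 100, "slide": [-241, -204, 42], "twist": 64},
    {"grip": 100, "slide": [-241, -204, 42], "twist": 64},
    {"grip": 100, "slide": [-241, -204, 42], "twist": 64},
    {"grip": 100, "slide": [-241, -204, 42], "twist": 64},
    {"grip": 100, "slide": [-241, -204, 42], "twist": 64},
    {"grip": 100, "slide": [-241, -204, 42], "twist": 64},
    {"grip": 100, "slide": [-241, -204, 42], "twist": 64},
    {"grip": 100, "slide": [-241, -204, 42], "twist": 64},
    {"grip": 100, "slide": [-241, -204, 42], "twist": 64},
    {"grip": 100, "slide": [-241, -204, 42], "twist": 64},
  ],
  squeeze=20,
)

```text
time_s: 1.03
tcp_pos: [0.4137, 0.2921, 0.1805]
ee_rot: [-3.141, -0.0, 1.558]
force: [-0.8, 1.1, 0.9]
grip_width: 0.0868
```

```bash
python3 -c "
from h import *
go((.413,.294,.18,90),(.413,.294,.05,90))
for n in ('top','side'): cv2.imwrite('pics/%s1.png'%n,r.get_image(n)[:,:,::-1])
p=cv2.imread('pics/side1.png')[200:340,150:350]
cv2.imwrite('pics/c2.png',cv2.resize(p,(800,560),interpolation=cv2.INTER_CUBIC))
for p in [(.413,.294,.106),(.413,.294,0),(.413,.294,.18)]: print((proj('side',p)-[150,200])*4)
"
```

```text
1.03 [0.4137 0.2921 0.1805] [-3.141 -0.     1.558] w 0.0868 F [-0.8  1.1  0.9]
(0.413, 0.294, 0.18, 90) slide [ 1.9 -0.7  0.5] twist -0.7
(0.413, 0.294, 0.05, 90) slide [  1.9  -0.7 130.5] twist -0.7
[426.44135693 302.78450071]
[435.38409837 389.90720476]
[419.57975788 235.93687163]
```

View pics/c2.png

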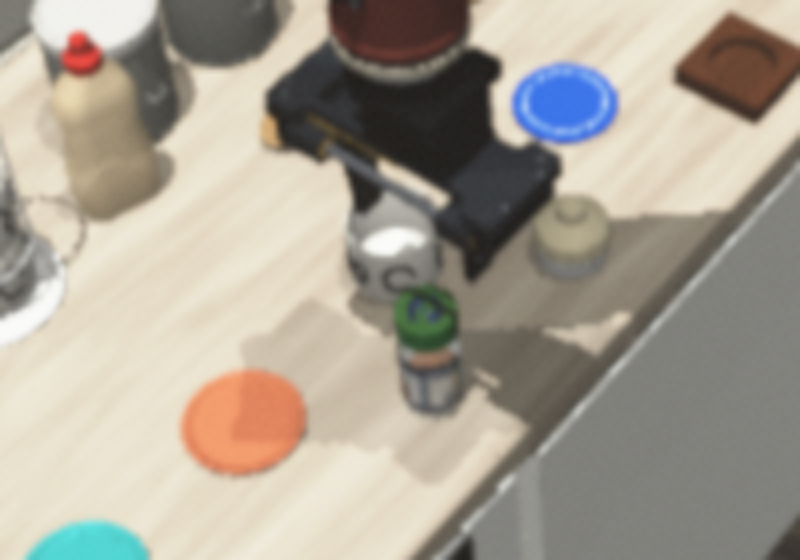

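The cap's top is at about (427,302) in the crop, against a predicted (426,303), so the position is confirmed. Descend and grip.

Call:
jog_arm(
  commands=[
    {"grip": 100, "slide": [2, 0, 40], "twist": 0},
    {"grip": 100, "slide": [2, 0, 75], "twist": 0},
    {"grip": 100, "slide": [2, 0, 105], "twist": 0},
    {"grip": 100, "slide": [2, 0, 130], "twist": 0},
    {"grip": 100, "slide": [2, 0, 130], "twist": 0},
    {"grip": 30, "slide": [2, 0, 130], "twist": 0},
    {"grip": 30, "slide": [2, 0, 130], "twist": 0},
    {"grip": 30, "slide": [2, 0, 130], "twist": 0},
    {"grip": 30, "slide": [2, 0, 130], "twist": 0},
    {"grip": 30, "slide": [2, 0, 130], "twist": 0},
  ],
  squeeze=20,
)

```text
time_s: 1.97
tcp_pos: [0.4136, 0.2966, 0.0518]
ee_rot: [3.14, -0.002, 1.568]
force: [0.5, -0.0, 0.7]
grip_width: 0.0614
```

Call:
jog_arm(
  commands=[
    {"grip": 30, "slide": [0, 0, 0], "twist": 0},
    {"grip": 30, "slide": [0, 0, 0], "twist": 0},
    {"grip": 30, "slide": [0, 0, 0], "twist": 0},
    {"grip": 30, "slide": [0, 0, 0], "twist": 0},
    {"grip": 30, "slide": [0, 0, 0], "twist": 0},
    {"grip": 30, "slide": [0, 0, 0], "twist": 0},
  ],
)

```text
time_s: 2.47
tcp_pos: [0.4131, 0.2961, 0.0509]
ee_rot: [3.141, -0.0, 1.568]
force: [-2.8, -0.1, 5.6]
grip_width: 0.0454
```

```bash
python3 -c "
from h import *
go((.416,.29,.155,90),(.416,-.112,.155,90))"
```

```text
2.47 [0.4131 0.2961 0.0509] [ 3.141 -0.     1.568] w 0.0454 F [-2.8 -0.1  5.6]
(0.416, 0.29, 0.155, 90) slide [  -6.1    2.9 -104.1] twist -0.2
(0.416, -0.112, 0.155, 90) slide [-408.     4.1 -104.2] twist -0.2
```

Call:
jog_arm(
  commands=[
    {"grip": 30, "slide": [0, 0, -20], "twist": 0},
    {"grip": 30, "slide": [0, 1, -50], "twist": 0},
    {"grip": 30, "slide": [-15, 2, -80], "twist": 0},
    {"grip": 30, "slide": [-45, 3, -104], "twist": 0},
    {"grip": 30, "slide": [-85, 3, -104], "twist": 0},
    {"grip": 30, "slide": [-125, 3, -104], "twist": 0},
    {"grip": 30, "slide": [-165, 3, -104], "twist": 0},
    {"grip": 30, "slide": [-205, 3, -104], "twist": 0},
    {"grip": 30, "slide": [-245, 3, -104], "twist": 0},
    {"grip": 30, "slide": [-285, 3, -104], "twist": 0},
  ],
)

```text
time_s: 3.3
tcp_pos: [0.4145, 0.009, 0.1544]
ee_rot: [-3.141, -0.0, 1.568]
force: [1.6, -0.3, 0.6]
grip_width: 0.0456
```

Call:
jog_arm(
  commands=[
    {"grip": 30, "slide": [-40, 0, 0], "twist": 0},
    {"grip": 30, "slide": [-75, 0, 0], "twist": 0},
    {"grip": 30, "slide": [-100, 0, 0], "twist": 0},
    {"grip": 30, "slide": [-115, 0, 0], "twist": 0},
    {"grip": 30, "slide": [-122, 0, 0], "twist": 0},
    {"grip": 30, "slide": [-122, 0, 20], "twist": 0},
    {"grip": 30, "slide": [-122, 0, 40], "twist": 0},
    {"grip": 30, "slide": [-122, 0, 40], "twist": 0},
    {"grip": 30, "slide": [-122, 0, 40], "twist": 0},
  ],
)

```text
time_s: 4.05
tcp_pos: [0.4139, -0.1105, 0.1141]
ee_rot: [-3.139, 0.001, 1.568]
force: [0.9, -0.1, -0.5]
grip_width: 0.0456
```

```bash
python3 -c "
from h import *
go((.416,-.112,.115,90),(.416,-.112,.06,90))
T,S=r.get_image('top'),r.get_image('side')
a=cv2.resize(T[200:290,310:430],(400,300),interpolation=cv2.INTER_CUBIC);b=cv2.resize(S[150:240,280:400],(400,300),interpolation=cv2.INTER_CUBIC)
cv2.imwrite('pics/c3.png',np.hstack([a,b])[:,:,::-1])
for p in [(.416,-.112,.02),(.416,-.112,.064),(.416,-.112,.17)]: print((proj('side',p)-[280,150])*3.333,(proj('top',p)-[310,200])*3.333)
"
```

```text
4.05 [ 0.4139 -0.1105  0.1141] [-3.139e+00  1.000e-03  1.568e+00] w 0.0456 F [ 0.9 -0.1 -0.5]
(0.416, -0.112, 0.115, 90) slide [-1.5  2.1 -0.9] twist -0.1
(0.416, -0.112, 0.06, 90) slide [-1.4  2.2 54.1] twist -0.1
[183.31734981 213.75957238] [182.20900363 165.36037149]
[185.69506352 182.83266797] [188.65210111 159.94931914]
[191.82630706 103.08362912] [206.23683175 145.18128273]
```

View pics/c3.png

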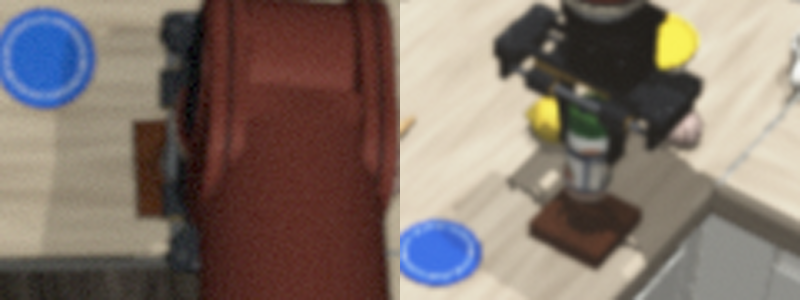

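The side crop shows the jar base centred at x≈587 and the block at x≈585, as projected to within 1 mm. Lower it into the well.

Call:
jog_arm(
  commands=[
    {"grip": 30, "slide": [-1.5, 2, 10], "twist": 0},
    {"grip": 30, "slide": [-1.5, 2, 20], "twist": 0},
    {"grip": 30, "slide": [-1.5, 2, 30], "twist": 0},
    {"grip": 30, "slide": [-1.5, 2, 38], "twist": 0},
    {"grip": 30, "slide": [-1.5, 2, 45], "twist": 0},
    {"grip": 30, "slide": [-1.5, 2, 50], "twist": 0},
    {"grip": 30, "slide": [-1.5, 2, 53], "twist": 0},
    {"grip": 30, "slide": [-1.5, 2, 55], "twist": 0},
    {"grip": 30, "slide": [-1.5, 2, 55], "twist": 0},
    {"grip": 30, "slide": [-1.5, 2, 55], "twist": 0},
  ],
)

```text
time_s: 4.98
tcp_pos: [0.4169, -0.1126, 0.0597]
ee_rot: [3.141, 0.0, 1.568]
force: [0.4, -0.7, -0.5]
grip_width: 0.0454
```

Call:
jog_arm(
  commands=[
    {"grip": 30, "slide": [0, 0, 1], "twist": 0},
    {"grip": 30, "slide": [0, 0, 1], "twist": 0},
    {"grip": 60, "slide": [0, 0, 1], "twist": 0},
    {"grip": 70, "slide": [0, 0, 1], "twist": 0},
    {"grip": 80, "slide": [0, 0, 1], "twist": 0},
    {"grip": 90, "slide": [0, 0, 1], "twist": 0},
    {"grip": 100, "slide": [0, 0, 1], "twist": 0},
    {"grip": 100, "slide": [0, 0, 1], "twist": 0},
    {"grip": 100, "slide": [0, 0, 1], "twist": 0},
    {"grip": 100, "slide": [0, 0, 1], "twist": 0},
  ],
)

```text
time_s: 5.82
tcp_pos: [0.4168, -0.1126, 0.0586]
ee_rot: [-3.142, 0.0, 1.568]
force: [0.4, 0.1, 0.2]
grip_width: 0.0851
```

```bash
python3 -c "
from h import *
go((.416,-.112,.18,90),(.412,-.287,.18,90))"
```

```text
5.82 [ 0.4168 -0.1126  0.0586] [-3.142  0.     1.568] w 0.0851 F [0.4 0.1 0.2]
(0.416, -0.112, 0.18, 90) slide [   0.6   -0.8 -121.4] twist -0.2
(0.412, -0.287, 0.18, 90) slide [-174.4   -4.2 -121.4] twist -0.2
```

Call:
jog_arm(
  commands=[
    {"grip": 100, "slide": [0, 0, -30], "twist": 0},
    {"grip": 100, "slide": [0, 0, -65], "twist": 0},
    {"grip": 100, "slide": [0, 0, -100], "twist": 0},
    {"grip": 100, "slide": [-20, -2, -121], "twist": 0},
    {"grip": 100, "slide": [-60, -5, -121], "twist": 0},
    {"grip": 100, "slide": [-100, -5, -121], "twist": 0},
    {"grip": 100, "slide": [-140, -5, -121], "twist": 0},
    {"grip": 100, "slide": [-173, -5, -110], "twist": 0},
    {"grip": 100, "slide": [-173, -5, -75], "twist": 0},
    {"grip": 100, "slide": [-173, -5, -50], "twist": 0},
  ],
)

```text
time_s: 6.65
tcp_pos: [0.4108, -0.2879, 0.1075]
ee_rot: [3.141, 0.002, 1.564]
force: [-0.1, 1.7, -0.1]
grip_width: 0.087
```

```bash
python3 -c "
from h import *
go((.411,-.286,.11,90),(.411,-.286,.005,90))
S=r.get_image('side')
cv2.imwrite('pics/c4.png',cv2.resize(S[130:230,310:430],(720,600),interpolation=cv2.INTER_CUBIC)[:,:,::-1])
for p in [(.411,-.286,.025),(.411,-.286,.051),(.416,-.112,.02),(.416,-.112,.114)]: print((proj('side',p)-[310,130])*6)
"
```

```text
6.65 [ 0.4108 -0.2879  0.1075] [3.141e+00 2.000e-03 1.564e+00] w 0.087 F [-0.1  1.7 -0.1]
(0.411, -0.286, 0.11, 90) slide [ 1.9  0.1 -2.5] twist -0.4
(0.411, -0.286, 0.005, 90) slide [2.100e+00 1.000e-01 1.025e+02] twist -0.4
[321.09912459 335.52549284]
[325.34999937 302.71762423]
[150.00423008 504.80571085]
[159.35755203 383.14712231]
```

View pics/c4.png

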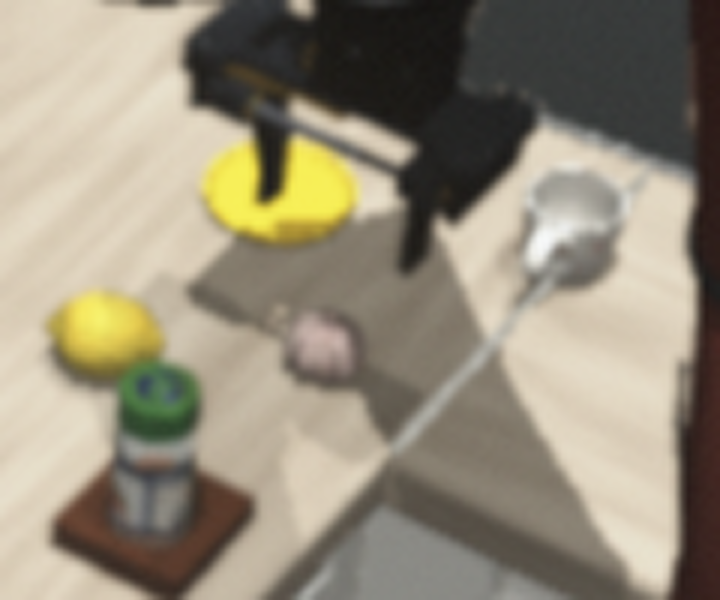

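The jar stands in the well, with the cap at (160,385). The garlic is at (323,346), within about 2 mm of the estimate. Grasp the garlic gently.

Call:
jog_arm(
  commands=[
    {"grip": 100, "slide": [2, 0, 35], "twist": 0},
    {"grip": 100, "slide": [2, 0, 65], "twist": 0},
    {"grip": 100, "slide": [2, 0, 90], "twist": 0},
    {"grip": 100, "slide": [2, 0, 102], "twist": 0},
    {"grip": 80, "slide": [2, 0, 102], "twist": 0},
    {"grip": 70, "slide": [2, 0, 102], "twist": 0},
    {"grip": 60, "slide": [2, 0, 102], "twist": 0},
    {"grip": 50, "slide": [2, 0, 102], "twist": 0},
    {"grip": 35, "slide": [2, 0, 102], "twist": 0},
    {"grip": 35, "slide": [2, 0, 102], "twist": 0},
  ],
  squeeze=8,
)

```text
time_s: 7.53
tcp_pos: [0.4119, -0.2836, 0.0074]
ee_rot: [3.14, 0.0, 1.568]
force: [0.2, -0.3, 0.3]
grip_width: 0.0551
```

Call:
jog_arm(
  commands=[
    {"grip": 35, "slide": [0, 0, 0], "twist": 0},
    {"grip": 35, "slide": [0, 0, 0], "twist": 0},
    {"grip": 35, "slide": [0, 0, 0], "twist": 0},
    {"grip": 35, "slide": [0, 0, 0], "twist": 0},
    {"grip": 35, "slide": [0, 0, 0], "twist": 0},
  ],
)

```text
time_s: 7.95
tcp_pos: [0.4116, -0.2835, 0.007]
ee_rot: [3.141, -0.0, 1.568]
force: [-1.2, 2.2, 7.4]
grip_width: 0.0491
```

```bash
python3 -c "
from h import *
go((.508,.4,.165,90))"
```

```text
7.95 [ 0.4116 -0.2835  0.007 ] [ 3.141 -0.     1.568] w 0.0491 F [-1.2  2.2  7.4]
(0.508, 0.4, 0.165, 90) slide [ 683.9   94.5 -157.7] twist -0.2
```

Call:
jog_arm(
  commands=[
    {"grip": 35, "slide": [0, 0, -15], "twist": 0},
    {"grip": 35, "slide": [0, 0, -45], "twist": 0},
    {"grip": 35, "slide": [0, 0, -80], "twist": 0},
    {"grip": 35, "slide": [5, 5, -115], "twist": 0},
    {"grip": 35, "slide": [20, 15, -145], "twist": 0},
    {"grip": 35, "slide": [50, 30, -158], "twist": 0},
    {"grip": 35, "slide": [85, 45, -158], "twist": 0},
    {"grip": 35, "slide": [120, 60, -158], "twist": 0},
    {"grip": 35, "slide": [157, 75, -158], "twist": 0},
    {"grip": 35, "slide": [195, 85, -158], "twist": 0},
  ],
)

```text
time_s: 8.78
tcp_pos: [0.4977, -0.0869, 0.1649]
ee_rot: [3.14, -0.0, 1.568]
force: [1.1, -0.0, 0.1]
grip_width: 0.0487
```

Call:
jog_arm(
  commands=[
    {"grip": 35, "slide": [40, 4, 0], "twist": 0},
    {"grip": 35, "slide": [80, 8, 0], "twist": 0},
    {"grip": 35, "slide": [120, 9, 0], "twist": 0},
    {"grip": 35, "slide": [160, 9, 0], "twist": 0},
    {"grip": 35, "slide": [200, 9, 0], "twist": 0},
    {"grip": 35, "slide": [240, 9, 0], "twist": 0},
    {"grip": 35, "slide": [280, 9, 0], "twist": 0},
    {"grip": 35, "slide": [320, 9, 0], "twist": 0},
    {"grip": 35, "slide": [360, 9, 0], "twist": 0},
    {"grip": 35, "slide": [400, 9, 0], "twist": 0},
  ],
)

```text
time_s: 9.62
tcp_pos: [0.5066, 0.3131, 0.1644]
ee_rot: [-3.141, -0.0, 1.568]
force: [0.3, -0.4, 0.8]
grip_width: 0.0491
```

Call:
jog_arm(
  commands=[
    {"grip": 35, "slide": [35, 0, 0], "twist": 0},
    {"grip": 35, "slide": [60, 0, 0], "twist": 0},
    {"grip": 35, "slide": [78, 0, 0], "twist": 0},
    {"grip": 35, "slide": [88, 0, 10], "twist": 0},
    {"grip": 35, "slide": [89, 0, 40], "twist": 0},
    {"grip": 35, "slide": [89, 0, 70], "twist": 0},
    {"grip": 35, "slide": [89, 0, 95], "twist": 0},
    {"grip": 35, "slide": [89, 0, 105], "twist": 0},
    {"grip": 35, "slide": [89, 0, 105], "twist": 0},
    {"grip": 35, "slide": [89, 0, 105], "twist": 0},
  ],
)

```text
time_s: 10.45
tcp_pos: [0.5077, 0.3995, 0.0598]
ee_rot: [3.142, 0.001, 1.567]
force: [0.7, 0.3, 0.2]
grip_width: 0.0486
```

```bash
python3 -c "
from h import *
go((.508,.4,.06,90),(.508,.4,.012,90))
S=r.get_image('side')
cv2.imwrite('pics/c5.png',cv2.resize(S[230:340,140:270],(708,600),interpolation=cv2.INTER_CUBIC)[:,:,::-1])
for p in [(.508,.4,.008),(.508,.4,.078),(.508,.4,.05)]: print((proj('side',p)-[140,230])*5.45)
"
```

```text
10.45 [0.5077 0.3995 0.0598] [3.142e+00 1.000e-03 1.567e+00] w 0.0486 F [0.7 0.3 0.2]
(0.508, 0.4, 0.06, 90) slide [ 0.5  0.3 -0.2] twist -0.2
(0.508, 0.4, 0.012, 90) slide [ 0.5  0.3 47.8] twist -0.2
[381.98643237 403.00333523]
[364.08626841 325.84972353]
[371.40320168 357.38730217]
```

View pics/c5.png

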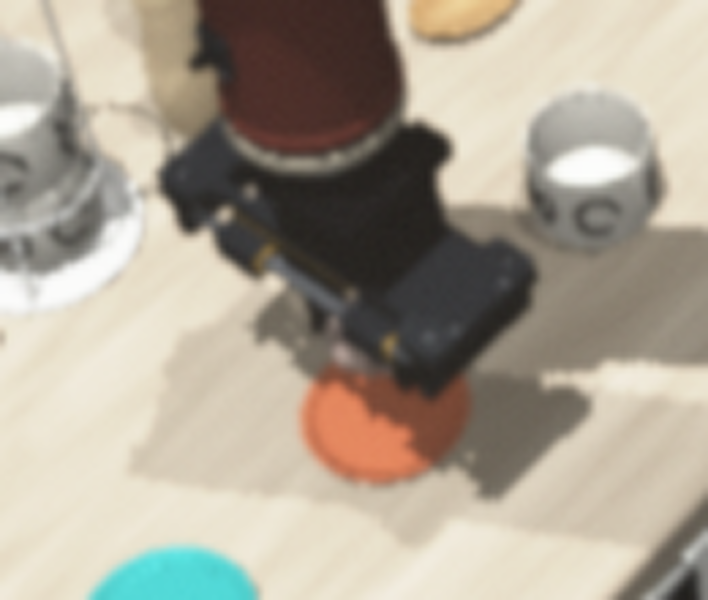

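The terracotta saucer is centred at x≈386, with 382 predicted, and the garlic is above it, partly hidden at (350,350). Lower and release.

Call:
jog_arm(
  commands=[
    {"grip": 35, "slide": [0, 0, 12], "twist": 0},
    {"grip": 35, "slide": [0, 0, 24], "twist": 0},
    {"grip": 35, "slide": [0, 0, 34], "twist": 0},
    {"grip": 35, "slide": [0, 0, 42], "twist": 0},
    {"grip": 35, "slide": [0, 0, 47], "twist": 0},
    {"grip": 35, "slide": [0, 0, 49], "twist": 0},
    {"grip": 35, "slide": [0, 0, 49], "twist": 0},
    {"grip": 35, "slide": [0, 0, 49], "twist": 0},
    {"grip": 58, "slide": [0, 0, 49], "twist": 0},
    {"grip": 62, "slide": [0, 0, 49], "twist": 0},
  ],
)

```text
time_s: 11.33
tcp_pos: [0.5075, 0.4002, 0.0106]
ee_rot: [3.141, -0.0, 1.568]
force: [-0.2, 0.2, 0.6]
grip_width: 0.052
```

Call:
jog_arm(
  commands=[
    {"grip": 70, "slide": [0, 0, 0], "twist": 0},
    {"grip": 80, "slide": [0, 0, 0], "twist": 0},
    {"grip": 85, "slide": [0, 0, 0], "twist": 0},
    {"grip": 90, "slide": [0, 0, 0], "twist": 0},
    {"grip": 95, "slide": [0, 0, 0], "twist": 0},
    {"grip": 95, "slide": [0, 0, -20], "twist": 0},
    {"grip": 95, "slide": [0, 0, -50], "twist": 0},
    {"grip": 100, "slide": [0, 0, -85], "twist": 0},
    {"grip": 100, "slide": [0, 0, -120], "twist": 0},
    {"grip": 100, "slide": [0, 0, -150], "twist": 0},
  ],
)

```text
time_s: 12.17
tcp_pos: [0.5076, 0.4001, 0.163]
ee_rot: [3.141, -0.001, 1.567]
force: [0.0, 0.8, 0.3]
grip_width: 0.0861
```

```bash
python3 -c "
from h import *
go((.414,.123,.16,90),(.414,.123,.003,90))"
```

```text
12.17 [0.5076 0.4001 0.163 ] [ 3.141e+00 -1.000e-03  1.567e+00] w 0.0861 F [0.  0.8 0.3]
(0.414, 0.123, 0.16, 90) slide [-277.4  -92.7    2.7] twist -0.2
(0.414, 0.123, 0.003, 90) slide [-277.5  -92.8  159.7] twist -0.2
```

Call:
jog_arm(
  commands=[
    {"grip": 100, "slide": [-37, -12, 0], "twist": 0},
    {"grip": 100, "slide": [-75, -25, 0], "twist": 0},
    {"grip": 100, "slide": [-112, -37, 0], "twist": 0},
    {"grip": 100, "slide": [-150, -50, 0], "twist": 0},
    {"grip": 100, "slide": [-187, -62, 0], "twist": 0},
    {"grip": 100, "slide": [-225, -75, 0], "twist": 0},
    {"grip": 100, "slide": [-255, -86, 0], "twist": 0},
    {"grip": 100, "slide": [-272, -92, 20], "twist": 0},
    {"grip": 100, "slide": [-277, -93, 50], "twist": 0},
    {"grip": 100, "slide": [-277, -93, 60], "twist": 0},
  ],
)

```text
time_s: 13.0
tcp_pos: [0.4117, 0.1214, 0.0983]
ee_rot: [-3.139, -0.001, 1.566]
force: [-0.5, -0.6, -0.7]
grip_width: 0.0869
```

```bash
python3 -c "
from h import *
print(ray('top',(281.2,250.6),.06),ray('top',(281.6,251.2),.025))
go((.414,.123,.003,90))
S,T=r.get_image('side'),r.get_image('top')
a=cv2.resize(S[220:290,255:325],(400,400),interpolation=cv2.INTER_CUBIC);b=cv2.resize(T[190:260,165:235],(400,400),interpolation=cv2.INTER_CUBIC)
cv2.imwrite('pics/c6.png',np.hstack([a,b])[:,:,::-1])
for p in [(.414,.123,.0),(.414,.123,.06),(.515,.005,.005)]: print((proj('side',p)-[255,220])*5.714)
for p in [(.508,.4,.008),(.508,.4,.04)]: print((proj('top',p)-[165,190])*5.714+[400,0])
"
```

```text
[0.41276667 0.12455806 0.06      ] [0.41458129 0.12569832 0.025     ]
13.0 [0.4117 0.1214 0.0983] [-3.139e+00 -1.000e-03  1.566e+00] w 0.0869 F [-0.5 -0.6 -0.7]
(0.414, 0.123, 0.003, 90) slide [ 1.5  2.5 95.3] twist -0.3
[220.0222622  236.38993311]
[219.15584988 165.89206927]
[204.72243474  25.77527831]
[527.42405192 178.4063946 ]
[509.6147898  167.70961756]
```

View pics/c6.png

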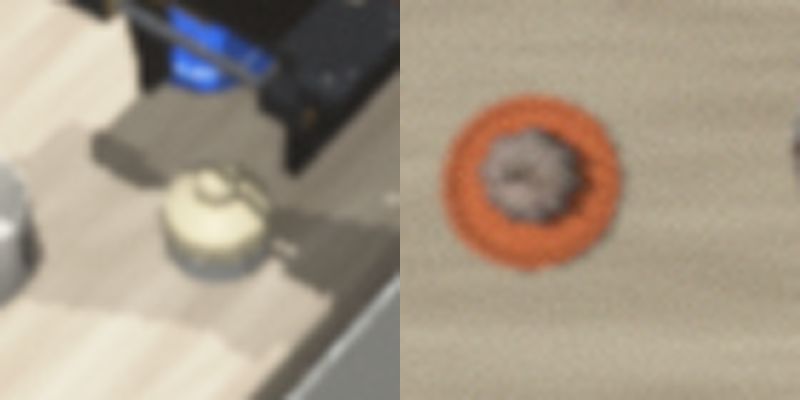

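The garlic sits centred in the saucer. The timer's knob is at (216,180), suggesting y≈0.126, about 3 mm beyond my first estimate. Descend with that correction.

Call:
jog_arm(
  commands=[
    {"grip": 100, "slide": [4, 1, 0], "twist": 0},
    {"grip": 100, "slide": [4, 1, 30], "twist": 0},
    {"grip": 100, "slide": [4, 1, 60], "twist": 0},
    {"grip": 100, "slide": [4, 1, 85], "twist": 0},
    {"grip": 100, "slide": [4, 1, 95], "twist": 0},
    {"grip": 90, "slide": [4, 1, 95], "twist": 0},
    {"grip": 80, "slide": [4, 1, 95], "twist": 0},
    {"grip": 70, "slide": [4, 1, 95], "twist": 0},
    {"grip": 55, "slide": [4, 1, 95], "twist": 0},
    {"grip": 55, "slide": [4, 1, 95], "twist": 0},
  ],
  squeeze=15,
)

```text
time_s: 13.93
tcp_pos: [0.4152, 0.1282, 0.0066]
ee_rot: [3.14, -0.002, 1.568]
force: [-1.6, -0.3, 1.6]
grip_width: 0.0616
```

Call:
jog_arm(
  commands=[
    {"grip": 55, "slide": [0, 0, 0], "twist": 0},
    {"grip": 55, "slide": [0, 0, 0], "twist": 0},
    {"grip": 55, "slide": [0, 0, 0], "twist": 0},
    {"grip": 55, "slide": [0, 0, 0], "twist": 0},
  ],
)

```text
time_s: 14.27
tcp_pos: [0.4152, 0.1281, 0.0065]
ee_rot: [3.141, -0.002, 1.568]
force: [-1.5, -0.3, 8.7]
grip_width: 0.0594
```

```bash
python3 -c "
from h import *
go((.516,.0055,.06,90))"
```

```text
14.27 [0.4152 0.1281 0.0065] [ 3.141e+00 -2.000e-03  1.568e+00] w 0.0594 F [-1.5 -0.3  8.7]
(0.516, 0.0055, 0.06, 90) slide [-122.2  101.2  -53.6] twist -0.2
```

Call:
jog_arm(
  commands=[
    {"grip": 55, "slide": [0, 0, -10], "twist": 0},
    {"grip": 55, "slide": [0, 0, -20], "twist": 0},
    {"grip": 55, "slide": [0, 0, -30], "twist": 0},
    {"grip": 55, "slide": [0, 0, -40], "twist": 0},
    {"grip": 55, "slide": [0, 0, -45], "twist": 0},
    {"grip": 55, "slide": [0, 0, -45], "twist": 0},
  ],
)

```text
time_s: 14.77
tcp_pos: [0.4151, 0.128, 0.0516]
ee_rot: [3.14, -0.002, 1.568]
force: [-0.4, 0.9, -0.4]
grip_width: 0.0595
```

```bash
python3 -c "
from h import *
go((.516,.0055,.06,90))
S=r.get_image('side')
cv2.imwrite('pics/c7.png',cv2.resize(S[190:290,240:340],(500,500),interpolation=cv2.INTER_CUBIC)[:,:,::-1])
for p in [(.4152,.1255,.045),(.4152,.1281,.045),(.516,.0055,.005)]: print((proj('side',p)-[240,190])*5)
"
```

```text
14.77 [0.4151 0.128  0.0516] [ 3.140e+00 -2.000e-03  1.568e+00] w 0.0595 F [-0.4  0.9 -0.4]
(0.516, 0.0055, 0.06, 90) slide [-122.2  101.2   -8.5] twist -0.2
[262.96406591 312.5104405 ]
[260.40674236 315.09668583]
[252.50513401 172.33723251]
```

View pics/c7.png

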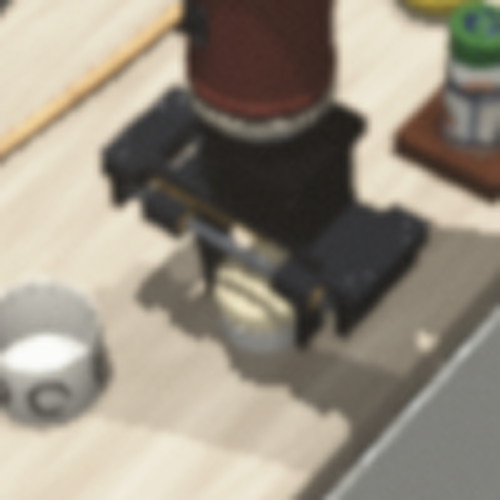

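The timer hangs upright between the fingers, with its base at about (258,345). Carry it to the pad.

Call:
jog_arm(
  commands=[
    {"grip": 55, "slide": [-20, 17, -4], "twist": 0},
    {"grip": 55, "slide": [-45, 37, -8], "twist": 0},
    {"grip": 55, "slide": [-70, 58, -8], "twist": 0},
    {"grip": 55, "slide": [-95, 78, -8], "twist": 0},
    {"grip": 55, "slide": [-113, 93, -8], "twist": 0},
    {"grip": 55, "slide": [-121, 101, -8], "twist": 0},
    {"grip": 55, "slide": [-121, 101, 5], "twist": 0},
    {"grip": 55, "slide": [-121, 101, 15], "twist": 0},
    {"grip": 55, "slide": [-121, 101, 20], "twist": 0},
    {"grip": 55, "slide": [-121, 101, 20], "twist": 0},
  ],
)

```text
time_s: 15.65
tcp_pos: [0.513, 0.007, 0.0284]
ee_rot: [-3.138, 0.001, 1.569]
force: [-0.4, 0.5, -0.5]
grip_width: 0.0596
```

```bash
python3 -c "
from h import *
go((.516,.0055,.012,90))"
```

```text
15.65 [0.513  0.007  0.0284] [-3.138e+00  1.000e-03  1.569e+00] w 0.0596 F [-0.4  0.5 -0.5]
(0.516, 0.0055, 0.012, 90) slide [-1.5  3.1 16.4] twist -0.1
```

Call:
jog_arm(
  commands=[
    {"grip": 55, "slide": [0, 2, 6], "twist": 0},
    {"grip": 55, "slide": [0, 2, 11], "twist": 0},
    {"grip": 55, "slide": [0, 2, 14], "twist": 0},
    {"grip": 55, "slide": [0, 2, 16], "twist": 0},
    {"grip": 55, "slide": [0, 2, 16], "twist": 0},
    {"grip": 55, "slide": [0, 2, 16], "twist": 0},
  ],
)

```text
time_s: 16.15
tcp_pos: [0.5171, 0.0061, 0.0146]
ee_rot: [3.142, -0.0, 1.568]
force: [-0.2, 0.1, -1.3]
grip_width: 0.0594
```

Call:
jog_arm(
  commands=[
    {"grip": 55, "slide": [0, -1, 2], "twist": 0},
    {"grip": 55, "slide": [0, -1, 3], "twist": 0},
    {"grip": 55, "slide": [0, -1, 3], "twist": 0},
    {"grip": 55, "slide": [0, -1, 3], "twist": 0},
  ],
)

```text
time_s: 16.48
tcp_pos: [0.5161, 0.0062, 0.0117]
ee_rot: [-3.142, -0.0, 1.568]
force: [-0.4, 1.3, 0.6]
grip_width: 0.0595
```

Call:
jog_arm(
  commands=[
    {"grip": 72, "slide": [0, 0, 0], "twist": 0},
    {"grip": 78, "slide": [0, 0, 0], "twist": 0},
    {"grip": 84, "slide": [0, 0, 0], "twist": 0},
    {"grip": 92, "slide": [0, 0, 0], "twist": 0},
    {"grip": 100, "slide": [0, 0, 0], "twist": 0},
    {"grip": 100, "slide": [0, 0, 0], "twist": 0},
    {"grip": 100, "slide": [0, 0, -20], "twist": 0},
    {"grip": 100, "slide": [0, 0, -55], "twist": 0},
    {"grip": 100, "slide": [0, 0, -95], "twist": 0},
    {"grip": 100, "slide": [0, 0, -135], "twist": 0},
  ],
)

```text
time_s: 17.32
tcp_pos: [0.5154, 0.0055, 0.1476]
ee_rot: [-3.14, 0.001, 1.567]
force: [0.9, 1.5, 0.8]
grip_width: 0.0869
```

```bash
python3 -c "
from h import *
go((.516,-.208,.12,24))"
```

```text
17.32 [0.5154 0.0055 0.1476] [-3.140e+00  1.000e-03  1.567e+00] w 0.0869 F [0.9 1.5 0.8]
(0.516, -0.208, 0.12, 24) slide [-213.4    1.5   27.9] twist 65.8
```

Call:
jog_arm(
  commands=[
    {"grip": 100, "slide": [-35, 0, 0], "twist": 7},
    {"grip": 100, "slide": [-70, 0, 0], "twist": 14},
    {"grip": 100, "slide": [-105, 0, 0], "twist": 21},
    {"grip": 100, "slide": [-140, 0, 0], "twist": 28},
    {"grip": 100, "slide": [-175, 0, 0], "twist": 35},
    {"grip": 100, "slide": [-200, 0, 5], "twist": 42},
    {"grip": 100, "slide": [-213, 1, 15], "twist": 49},
    {"grip": 100, "slide": [-213, 1, 25], "twist": 56},
    {"grip": 100, "slide": [-213, 1, 28], "twist": 63},
    {"grip": 100, "slide": [-213, 1, 28], "twist": 66},
  ],
)

```text
time_s: 18.15
tcp_pos: [0.5158, -0.2072, 0.1175]
ee_rot: [-3.141, 0.002, 0.408]
force: [-0.4, -0.6, 0.2]
grip_width: 0.087
```

```bash
python3 -c "
from h import *
go((.516,-.208,.12,24),(.516,-.208,.007,24))
S,T=r.get_image('side'),r.get_image('top')
a=cv2.resize(S[140:240,270:370],(500,500),interpolation=cv2.INTER_CUBIC);b=cv2.resize(T[180:280,290:350],(300,500),interpolation=cv2.INTER_CUBIC)
cv2.imwrite('pics/c8.png',np.hstack([a,b])[:,:,::-1])
for p in [(.516,-.208,.026),(.516,-.208,.05),(.516,-.208,.12),(.515,.005,.005)]: print((proj('side',p)-[270,140])*5)
for p in [(.515,.005,.005),(.515,.005,.065)]: print((proj('top',p)-[290,180])*5+[500,0])
"
```

```text
18.15 [ 0.5158 -0.2072  0.1175] [-3.141e+00  2.000e-03  4.080e-01] w 0.087 F [-0.4 -0.6  0.2]
(0.516, -0.208, 0.12, 24) slide [-0.1  0.8 -2.5] twist -0.6
(0.516, -0.208, 0.007, 24) slide [  0.    0.9 110.5] twist -0.6
[284.61378379 227.62370894]
[286.03843542 202.33949408]
[290.36310951 125.58670293]
[104.14108745 422.55449625]
[665.44031054 185.39942066]
[668.49343418 166.57868579]
```

View pics/c8.png

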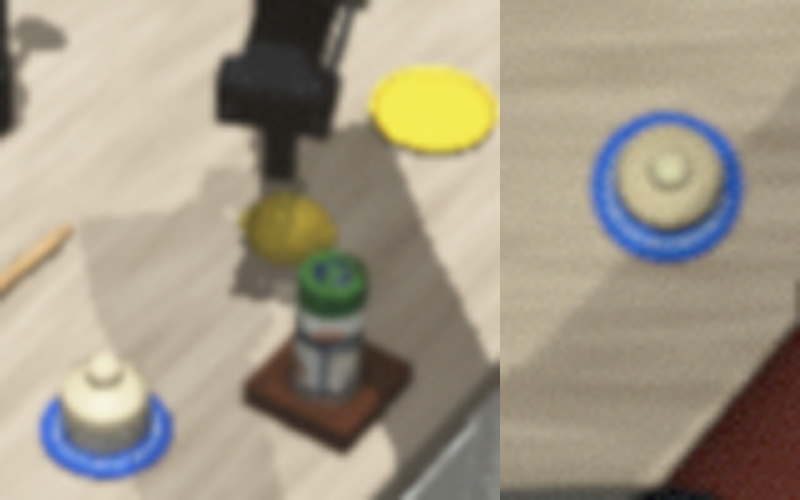

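The timer stands centred on the pad. The lemon at (288,230) lies under the gripper within about 1–2 mm. I add a few degrees of twist to keep the gripper body clear of the jar, then descend.

Call:
jog_arm(
  commands=[
    {"grip": 100, "slide": [0, 0, 20], "twist": 5},
    {"grip": 100, "slide": [0, 0, 50], "twist": 5},
    {"grip": 100, "slide": [0, 0, 80], "twist": 5},
    {"grip": 100, "slide": [0, 0, 100], "twist": 5},
    {"grip": 100, "slide": [0, 0, 111], "twist": 5},
    {"grip": 90, "slide": [0, 0, 111], "twist": 5},
    {"grip": 80, "slide": [0, 0, 111], "twist": 5},
    {"grip": 70, "slide": [0, 0, 111], "twist": 5},
    {"grip": 45, "slide": [0, 0, 111], "twist": 5},
    {"grip": 45, "slide": [0, 0, 111], "twist": 5},
  ],
  squeeze=14,
)

```text
time_s: 19.08
tcp_pos: [0.5173, -0.207, 0.0087]
ee_rot: [3.141, -0.002, 0.329]
force: [0.5, -0.8, -0.5]
grip_width: 0.0615
```

Call:
jog_arm(
  commands=[
    {"grip": 45, "slide": [0, 0, 0], "twist": 0},
    {"grip": 45, "slide": [0, 0, 0], "twist": 0},
    {"grip": 45, "slide": [0, 0, 0], "twist": 0},
    {"grip": 45, "slide": [0, 0, 0], "twist": 0},
    {"grip": 45, "slide": [0, 0, 0], "twist": 0},
    {"grip": 45, "slide": [0, 0, -10], "twist": 0},
    {"grip": 45, "slide": [0, 0, -25], "twist": 0},
    {"grip": 45, "slide": [0, 0, -40], "twist": 0},
    {"grip": 45, "slide": [0, 0, -50], "twist": 0},
    {"grip": 45, "slide": [0, 0, -50], "twist": 0},
  ],
)

```text
time_s: 19.92
tcp_pos: [0.5179, -0.2075, 0.0604]
ee_rot: [3.14, -0.003, 0.329]
force: [0.5, 0.4, -0.7]
grip_width: 0.0514
```

```bash
python3 -c "
from h import *
go((.517,-.405,.058,20))"
```

```text
19.92 [ 0.5179 -0.2075  0.0604] [ 3.14e+00 -3.00e-03  3.29e-01] w 0.0514 F [ 0.5  0.4 -0.7]
(0.517, -0.405, 0.058, 20) slide [-64.6 186.6   2.5] twist -1.2
```

Call:
jog_arm(
  commands=[
    {"grip": 45, "slide": [-8, 23, 0], "twist": 0},
    {"grip": 45, "slide": [-19, 55, 0], "twist": 0},
    {"grip": 45, "slide": [-30, 88, 0], "twist": 0},
    {"grip": 45, "slide": [-42, 120, 0], "twist": 0},
    {"grip": 45, "slide": [-53, 152, 0], "twist": 0},
    {"grip": 45, "slide": [-61, 176, 0], "twist": 0},
    {"grip": 45, "slide": [-65, 186, 0], "twist": 0},
    {"grip": 45, "slide": [-65, 186, 10], "twist": 0},
    {"grip": 45, "slide": [-65, 186, 20], "twist": 0},
    {"grip": 45, "slide": [-65, 186, 20], "twist": 0},
  ],
)

```text
time_s: 20.75
tcp_pos: [0.5147, -0.4007, 0.0345]
ee_rot: [-3.137, 0.001, 0.33]
force: [-0.2, 0.7, -1.6]
grip_width: 0.0515
```

```bash
python3 -c "
from h import *
go((.517,-.405,.0135,20))
S=r.get_image('side')
cv2.imwrite('pics/c9.png',cv2.resize(S[110:210,310:410],(500,500),interpolation=cv2.INTER_CUBIC)[:,:,::-1])
for p in [(.517,-.405,.009),(.517,-.405,.058)]: print((proj('side',p)-[310,110])*5)
"
```

```text
20.75 [ 0.5147 -0.4007  0.0345] [-3.137e+00  1.000e-03  3.300e-01] w 0.0515 F [-0.2  0.7 -1.6]
(0.517, -0.405, 0.0135, 20) slide [ 0.8  4.9 20.9] twist -1.1
[229.70738772 254.1636394 ]
[235.2816601  203.00205234]
```

View pics/c9.png

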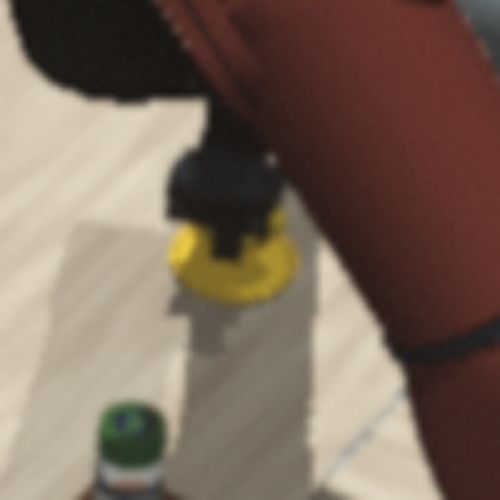

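The lemon is held above the dish, whose centre is at about (234,260) against a predicted (230,254). Lower and check.

Call:
jog_arm(
  commands=[
    {"grip": 45, "slide": [0, 2, 5], "twist": 0},
    {"grip": 45, "slide": [0, 2, 10], "twist": 0},
    {"grip": 45, "slide": [0, 2, 14], "twist": 0},
    {"grip": 45, "slide": [0, 2, 17], "twist": 0},
    {"grip": 45, "slide": [0, 2, 18], "twist": 0},
    {"grip": 45, "slide": [0, 2, 18], "twist": 0},
    {"grip": 45, "slide": [0, 2, 18], "twist": 0},
  ],
)

```text
time_s: 21.38
tcp_pos: [0.5156, -0.4059, 0.0197]
ee_rot: [3.141, 0.0, 0.329]
force: [0.6, -0.1, -1.2]
grip_width: 0.0512
```

Call:
jog_arm(
  commands=[
    {"grip": 45, "slide": [0, 0, 3], "twist": 0},
    {"grip": 45, "slide": [0, 0, 5], "twist": 0},
    {"grip": 45, "slide": [0, 0, 6.5], "twist": 0},
    {"grip": 45, "slide": [0, 0, 6.5], "twist": 0},
    {"grip": 45, "slide": [0, 0, 6.5], "twist": 0},
  ],
)

```text
time_s: 21.8
tcp_pos: [0.5155, -0.4058, 0.0129]
ee_rot: [-3.141, 0.0, 0.329]
force: [0.1, -1.1, -1.9]
grip_width: 0.0513
```

Call:
jog_arm(
  commands=[
    {"grip": 60, "slide": [0, 0, 0.5], "twist": 0},
    {"grip": 64, "slide": [0, 0, 0.5], "twist": 0},
    {"grip": 68, "slide": [0, 0, 0.5], "twist": 0},
    {"grip": 74, "slide": [0, 0, 0.5], "twist": 0},
    {"grip": 80, "slide": [0, 0, 0.5], "twist": 0},
    {"grip": 88, "slide": [0, 0, 0.5], "twist": 0},
    {"grip": 95, "slide": [0, 0, 0.5], "twist": 0},
    {"grip": 95, "slide": [0, 0, 0.5], "twist": 0},
    {"grip": 95, "slide": [0, 0, -15], "twist": 0},
    {"grip": 95, "slide": [0, 0, -40], "twist": 0},
  ],
)

```text
time_s: 22.63
tcp_pos: [0.5144, -0.4047, 0.0521]
ee_rot: [-3.139, 0.003, 0.328]
force: [-1.1, 0.1, 1.1]
grip_width: 0.0819
```

```bash
python3 -c "
from h import *
go((.516,-.30,.25,20),(.516,-.10,.25,20))"
```

```text
22.63 [ 0.5144 -0.4047  0.0521] [-3.139e+00  3.000e-03  3.280e-01] w 0.0819 F [-1.1  0.1  1.1]
(0.516, -0.3, 0.25, 20) slide [  34.8  -99.2 -197.7] twist -1.2
(0.516, -0.1, 0.25, 20) slide [  99.3 -288.5 -197.3] twist -1.2
```

Lift clear and go toward the centre for a final look.

Call:
jog_arm(
  commands=[
    {"grip": 95, "slide": [0, 0, -40], "twist": 0},
    {"grip": 95, "slide": [0, 0, -80], "twist": 0},
    {"grip": 95, "slide": [0, 0, -120], "twist": 0},
    {"grip": 95, "slide": [0, 0, -160], "twist": 0},
    {"grip": 95, "slide": [8, -25, -185], "twist": 0},
    {"grip": 95, "slide": [21, -60, -197], "twist": 0},
    {"grip": 95, "slide": [33, -97, -197], "twist": 0},
    {"grip": 95, "slide": [46, -134, -197], "twist": 0},
    {"grip": 95, "slide": [60, -172, -197], "twist": 0},
    {"grip": 95, "slide": [65, -190, -197], "twist": 0},
  ],
)

```text
time_s: 23.47
tcp_pos: [0.5165, -0.2, 0.2503]
ee_rot: [-3.139, -0.0, 0.333]
force: [0.4, 0.1, -0.2]
grip_width: 0.0827
```

```bash
python3 -c "
from h import *
state()
T,S=r.get_image('top'),r.get_image('side')
a=cv2.resize(T[180:290,160:510],(800,251),interpolation=cv2.INTER_CUBIC)
b=cv2.resize(S[130:280,160:430],(600,333),interpolation=cv2.INTER_CUBIC);b=np.pad(b,((0,0),(0,200),(0,0)))
cv2.imwrite('pics/c10.png',np.vstack([a,b])[:,:,::-1])
b=blob(T,(464,214),(20,100,60),(36,255,255));x=cv2.boundingRect(b);print('dish',x)
print('lemon expect',proj('top',(.5167,-.4055,.03)))
"
```

```text
23.47 [ 0.5165 -0.2     0.2503] [-3.139 -0.     0.333] w 0.0827 F [ 0.4  0.1 -0.2]
dish (458, 202, 23, 30)
lemon expect [465.7324176  212.93583819]
```

View pics/c10.png

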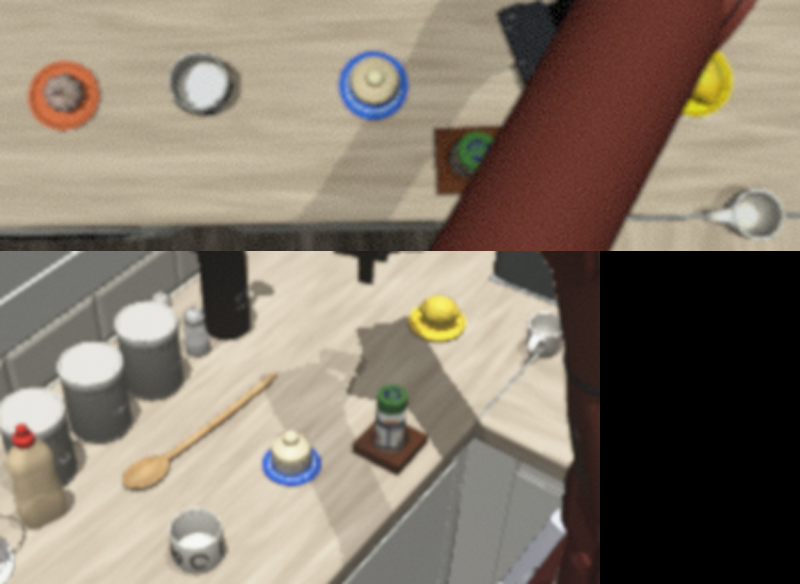

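The garlic, timer, jar and lemon are all in their holders, and the beaker and cup are unmoved. The arm hides part of the dish, so I clear it for one last check.

Call:
jog_arm(
  commands=[
    {"grip": 95, "slide": [13, -37, 0], "twist": 0},
    {"grip": 95, "slide": [26, -75, 0], "twist": 0},
    {"grip": 95, "slide": [39, -112, 0], "twist": 0},
    {"grip": 95, "slide": [52, -150, 0], "twist": 0},
    {"grip": 95, "slide": [65, -187, 0], "twist": 0},
    {"grip": 95, "slide": [78, -225, 0], "twist": 0},
    {"grip": 95, "slide": [78, -225, 0], "twist": 0},
  ],
)

```text
time_s: 24.15
tcp_pos: [0.5169, 0.041, 0.2506]
ee_rot: [-3.139, -0.001, 0.338]
force: [0.8, 1.2, 0.2]
grip_width: 0.0827
```

```bash
python3 -c "
from h import *
T=r.get_image('top')
cv2.imwrite('pics/c11.png',cv2.resize(T[180:280,345:505],(800,500),interpolation=cv2.INTER_CUBIC)[:,:,::-1])
for p in [(.5167,-.4055,.009),(.5167,-.4055,.03),(.416,-.112,.114)]: print((proj('top',p)-[345,180])*5)
"
```

```text
[591.17531045 171.29078964]
[603.66208798 164.67919096]
[119.86156311 329.99179553]
```

View pics/c11.png

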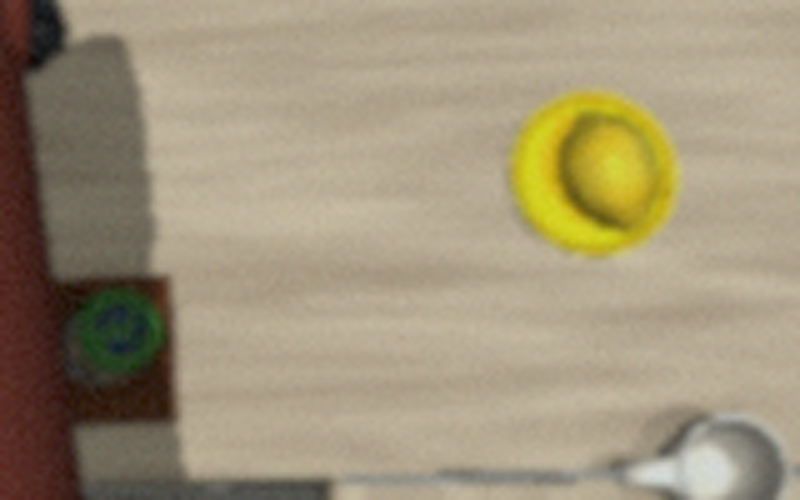

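The lemon at (606,170) is within about 3 mm of the expected centre, and the jar cap is at (120,330) as predicted. Hand in.

```bash
python3 -c "
from h import *
print(r.close_job());state()"
```

```text
the job is handed in; nothing more can be done
None
the job is handed in; nothing more can be done
```

All four things are in their holders and the job is handed in, at about 24 s on the robot's clock. No verdict was reported, so the checks below are my own.

I gripped each thing, carried it over, lowered it to its holder's height and only then opened the fingers, in this order:
- **Spice jar:** it stands upright in the well of the wooden block. The cap appears where a centred jar should put it.
- **Garlic bulb:** it sits centred in the terracotta saucer.
- **Egg timer:** it stands upright and centred on the blue pad.
- **Lemon:** it lies in the yellow dish, about 3 mm from the middle.

The patterned beaker and the polka-dot cup look unmoved in the last pictures. The side camera reads about 1 pixel off the calibration, roughly 2–3 mm. I could not measure the contact forces between the things and their holders. No check failed.

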